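# Sort the sample vials and dropper bottles into the roofed rack and shut its gate

## Task

The crimp vials and dropper bottles on the grey deck of the sorting rack are mixed: slide each one, standing, into the bay under the clear roof where one of its own kind already stands, so that all five are fully inside their bays. Then swing the rack's gate fully shut across both bays so that nothing can slide out when the rack is carried. Keep all five upright throughout and leave the specimen jar and the pocket scale where they are.

Things in the scene. Friction and masses are not known exactly. Their poses are not given: they have to be found in the camera images.
- rack: fixed sorting rack: grey rimless deck, top 11 mm above the table, x = -155 to 100 mm, 184 mm wide; on its far part two bays side by side between 4 mm aluminium walls (sides, divider at y = 0, back) up to 58 mm above the table, under a clear roof. Origin on the table under the middle of the bays' mouth; +x into the bays, away from the robot; +y left. Mouth and wall ends at x = 3 mm
- left_bay (a point): centre of the left bay's floor, 45 mm inside the mouth. Bay: 86 mm wide and 93 mm deep inside (x = 3 to 96 mm, y = 2 to 88 mm in the rack's frame). The clear roof (fixed, 4 mm thick, underside 58 mm above the table) covers it from x = 12 mm to the back, so it is filled from the front only
- right_bay (a point): centre of the right bay's floor, 45 mm inside the mouth. Bay: 86 mm wide and 93 mm deep inside (x = 3 to 96 mm, y = -88 to -2 mm in the rack's frame). The clear roof (fixed, 4 mm thick, underside 58 mm above the table) covers it from x = 12 mm to the back, so it is filled from the front only
- gate (a joint): swing gate, an aluminium bar on an upright pin at the rack's front right corner. 0 = shut across both mouths, against its stop; grows as the free end swings towards the robot and on to the right, to 2.35 rad; starts at 1.9 to 2.3, beside the deck. At q the bar points along (-sin q, cos q) in the rack's x, y. Stays where left (0.03 N m friction); push it shut on the face turned away from the deck
- gate_hinge (a point): axis of the gate's pin at mid-height of the bar, 33 mm above the table, at x = -6, y = -92 mm in the rack's frame. The bar is 4 mm thick and 30 mm high (18 to 48 mm above the table)
- gate_tip (a point): free end of the gate's bar at mid-height, 186 mm from the pin. A black knob 14 mm wide stands 18 mm out of the bar's outer face (turned to the robot when shut), 20 mm before the free end
- vial_1: small clear glass crimp vial with a wide grey cap, upright, 22 mm diameter, 35 mm tall, about 22 g; origin at the centre of its underside, z up. Starts on the open deck in front of the bays, one of three in a rough row about 100 mm before the mouth and about 60 mm apart, in any order
- vial_2: small clear glass crimp vial with a wide grey cap, upright, 22 mm diameter, 35 mm tall, about 22 g; origin at the centre of its underside, z up. Starts on the open deck in front of the bays, one of three in a rough row about 100 mm before the mouth and about 60 mm apart, in any order
- dropper_1: small dropper bottle with a slim tall white ribbed cap, upright, 26 mm diameter body (cap 16 mm), 47 mm tall, about 26 g; origin at the centre of its underside, z up. Starts on the open deck in front of the bays, one of three in a rough row about 100 mm before the mouth and about 60 mm apart, in any order
- vial_home: small clear glass crimp vial with a wide grey cap, upright, 22 mm diameter, 35 mm tall, about 22 g; origin at the centre of its underside, z up. Already stands towards the back of one bay, left or right, and shows which bay is for vials; it may be pushed farther back in that bay
- dropper_home: small dropper bottle with a slim tall white ribbed cap, upright, 26 mm diameter body (cap 16 mm), 47 mm tall, about 26 g; origin at the centre of its underside, z up. Already stands towards the back of the other bay and shows which bay is for dropper bottles; it may be pushed farther back in that bay
- specimen_jar: bystander: round jar with a black lid, 50 mm diameter, 65 mm tall, left of the rack; origin at the centre of its underside
- pocket_scale: bystander: flat pocket scale, 64 x 124 x 20 mm, far left of the rack; origin at the centre of its underside

How it is judged:
At the end, for the whole second after the job is handed in: All three vials stand in one bay and both dropper bottles in the other, each with its kind's first one (centres beyond x = 8 mm in the rack's frame and between the bay's walls), upright within 0.12 rad, on the deck and at rest; the gate is shut to within 0.06 rad (((x of vial_1 in the frame of rack between 0.008 and 0.1 m and y of vial_1 in the frame of rack between 0.004 and 0.092 m and x of vial_2 in the frame of rack between 0.008 and 0.1 m and y of vial_2 in the frame of rack between 0.004 and 0.092 m and x of vial_home in the frame of rack between 0.008 and 0.1 m and y of vial_home in the frame of rack between 0.004 and 0.092 m and x of dropper_1 in the frame of rack between 0.008 and 0.1 m and y of dropper_1 in the frame of rack between -0.092 and -0.004 m and x of dropper_home in the frame of rack between 0.008 and 0.1 m and y of dropper_home in the frame of rack between -0.092 and -0.004 m) or (x of vial_1 in the frame of rack between 0.008 and 0.1 m and y of vial_1 in the frame of rack between -0.092 and -0.004 m and x of vial_2 in the frame of rack between 0.008 and 0.1 m and y of vial_2 in the frame of rack between -0.092 and -0.004 m and x of vial_home in the frame of rack between 0.008 and 0.1 m and y of vial_home in the frame of rack between -0.092 and -0.004 m and x of dropper_1 in the frame of rack between 0.008 and 0.1 m and y of dropper_1 in the frame of rack between 0.004 and 0.092 m and x of dropper_home in the frame of rack between 0.008 and 0.1 m and y of dropper_home in the frame of rack between 0.004 and 0.092 m)) and value of joint gate below 0.06 rad and angle between each of vial_1, vial_2, vial_home, dropper_1, dropper_home's own z axis and vertical below 0.12 rad and height (world z) of each of vial_1, vial_2, vial_home, dropper_1, dropper_home below 0.02 m and linear speed of each of vial_1, vial_2, vial_home, dropper_1, dropper_home below 0.02 m/s); the robot touches nothing.
It fails at once if a vial or dropper bottle is tipped over (leans more than 0.5 rad) (angle between any of vial_1, vial_2, vial_home, dropper_1, dropper_home's own z axis and vertical above 0.5 rad).
It fails at once if the specimen jar or pocket scale is moved by more than 25 mm (distance of any of specimen_jar, pocket_scale from where it was at the start of the episode above 0.025 m).
It also fails if it takes over 64 s, if anything falls off the work surface, if the arm or the gripper's body presses on something with over 40 N, if the wrist force passes 120 N, or if a joint passes its speed limit or range.

## Robot

A 6-joint arm with a two-finger parallel gripper is mounted at the origin on a cart in front of the work surface, level with it; the furniture and walls round the work are solid. World frame = base frame: x ahead of the robot, y to its left, z up, the work surface at z = 0. Lengths are in m, angles in rad, forces in N, time in s.
With the tool pointing down it reaches from about 0.325 to 0.775 m from the base axis. Payload 5.5 kg.
Tool frame: the origin (TCP) lies between the finger pads; the fingertips stand 8 mm ahead of it and the grasp point (between the pads) lies 11 mm behind it (manip.tcp_to_tips is the distance from the TCP to the fingertips, in m); z points along the fingers, y is the line along which they close (so a half turn about z gives the same grasp; the last joint's range is limited). The gripper opens to 88 mm and grips with 3 to 60 N. Pads are 20 mm wide; open, the fingers measure 115 mm over their backs; the gripper's body (75 mm by 178 mm) begins 61 mm behind the grasp point.
Start: joints at [-1.207, 0.091, 1.231, -0, 1.82, -0.057], TCP at [0.245, -0.548, 0.231] pointing down, gripper open.
Joint ranges: [-2.87, 2.87], [-0.86, 2.18], [0.17, 2.46], [-1.51, 4.65], [0.06, 2.69], [-2.65, 2.65]. Speed limits (rad/s): [2.57, 2.57, 3.01, 3.14, 3.14, 3.14].

## Interface

Orientations are given as a unit quaternion [w, x, y, z].
In Python, from bench import manip, optics gives the robot as it stands (manip), with the cameras (optics). Calls block until the motion is done:
- manip.move_to(position, orientation): joint-space move of the TCP to a pose.
- manip.move_l(position, speed=0.15, orientation=None): straight line of the TCP; orientation=None keeps the orientation; speed is the mean speed in m/s.
- manip.movej(angles): joint-space move.
- manip.gripper_open() and manip.close(): open the fingers fully, or close them until they stop; the grip force is fixed at half the most.
- manip.hold(seconds).
- manip.inverse_kinematics(position, orientation): joint angles nearest the present ones, or None.
- manip.state(): the state.
- optics.get_image(name): name is "scene" or "top" or "wrist"; returns a dict with "frame" (420x560x3 uint8, blue, green, red), "depth" (420x560 float32, m along the optical axis (not along the pixel's ray), 0 where there is no reading), "camera_matrix" (3x3 intrinsics, pixels), "k1" (the pictures are not rectified: a ray, as slopes to the right and down, at radius r is drawn at 1 + k1 r^2 times it, then the intrinsics apply), "view" (4x4, takes a point from world to camera coordinates). Camera axes: x right, y up, looking along -z (the intrinsics and any distortion apply to the point x, -y, -z); pixel columns grow to the right and rows downward; lengths in m; the calibration is good to about 2 mm. A picture is of the moment at which its call begins.
A pose or a line that the arm cannot do raises manip.IKError and nothing moves.
- manip.job_done(): hands the job in; it is judged then, once.
The state is a dict: "time": time; "joint_pos": joint angles; "dq": joint speeds; "joint_torque": joint torques, N m; "ee_pos": TCP position; "ee_rot": TCP orientation; "ft_force": force on the tool from outside, world axes, zero at the start; "moment": the same for the moment, N m; "finger_gap": finger opening in m; "finger_force": force on a finger pad.
Only numpy, scipy, OpenCV 4.12 (cv2) and the standard library are available. Lean on these libraries where they do the work, as an engineer would, in place of code of your own. Each camera call takes 0.05 s, during which the arm holds its last target. There are 200 camera calls.

## Working session

There is one attempt and no reset: what is moved stays moved. The work goes in short steps, each a Python script; the robot and the scene stay as the last script left them, time stands still between calls to the robot, and variables do not carry over. Pictures are saved under pics/ and viewed, at most 10 in all, crops included, and the job is handed in when it is done.

```bash
mkdir -p pics; ls
cat > h.py <<'E'
import numpy as np, cv2
from bench import manip, optics
def snap(n,fn=None):
    im=optics.get_image(n)
    np.savez(f'{n}.npz',**{k:np.array(v) for k,v in im.items()})
    if fn: cv2.imwrite(f'pics/{fn}.png',im['frame'])
    return im
def ray(im,u,v):
    K=np.array(im['camera_matrix']); k1=float(im['k1']); V=np.array(im['view'])
    d=np.array([(u-K[0,2])/K[0,0],(v-K[1,2])/K[1,1]]); p=d.copy()
    for _ in range(30): p=d/(1+k1*(p@p))
    c=np.array([p[0],-p[1],-1.]); R=V[:3,:3]; o=-R.T@V[:3,3]
    return o,R.T@c
def px(im,u,v,z):
    o,d=ray(im,u,v); return o+d*(z-o[2])/d[2]
def proj(im,P):
    K=np.array(im['camera_matrix']); k1=float(im['k1']); V=np.array(im['view'])
    c=V[:3,:3]@np.array(P)+V[:3,3]; p=np.array([c[0],-c[1]])/-c[2]; p=p*(1+k1*(p@p))
    return np.array([K[0,0]*p[0]+K[0,2],K[1,1]*p[1]+K[1,2]])
def load(n): 
    d=np.load(f'{n}.npz'); return {k:d[k] for k in d.files}
E
python3 - <<'E'
from h import *
a=snap('top');b=snap('scene')
cv2.imwrite('pics/t0.png',cv2.resize(a['frame'],(800,600)));cv2.imwrite('pics/s0.png',cv2.resize(b['frame'],(800,600)))
s=manip.state();print(s['ee_pos'],s['ee_rot'],s['time'],s['finger_gap'])
E
```

```text
bench.py
pics
[ 0.24500409 -0.54742945  0.22963935] [-8.61044928e-04  9.77945729e-01  2.08857346e-01 -1.36152780e-04] 0.1 0.08779135553607298
```

View pics/t0.png

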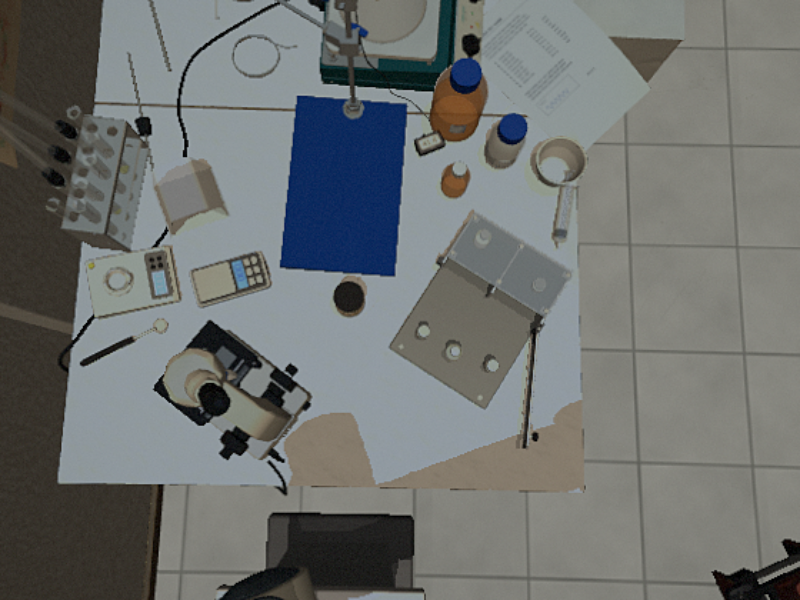

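View pics/s0.png

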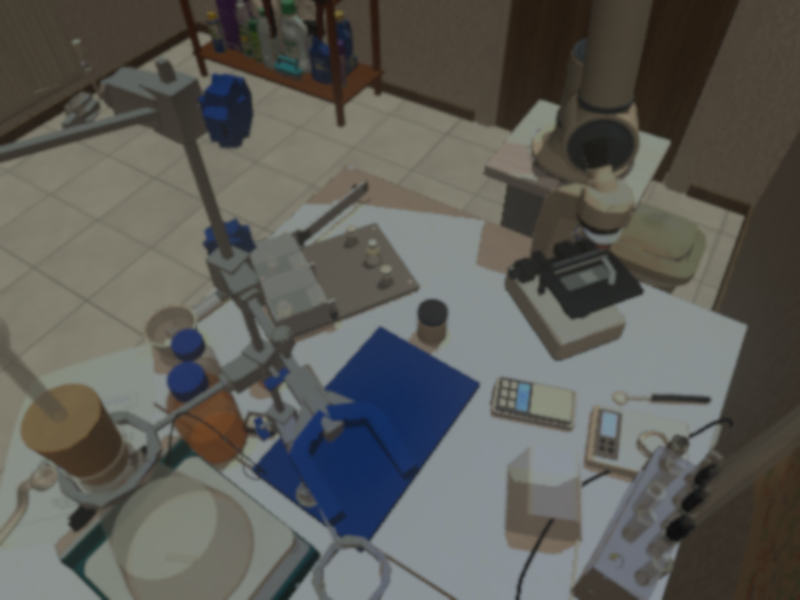

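Run:
```python
from h import *
a=load('top')
c=a['frame'][145:290,270:405]
cv2.imwrite('pics/t1.png',cv2.resize(np.clip(c.astype(float)*1.4,0,255).astype(np.uint8),None,fx=4.1,fy=4.1,interpolation=cv2.INTER_CUBIC))
V=a['view'];print(-V[:3,:3].T@V[:3,3], px(a,280,210,0))
```

```text
[ 0.4120106  -0.07348863  1.13168685] [ 0.59889363 -0.11336914  0.        ]
```

View pics/t1.png

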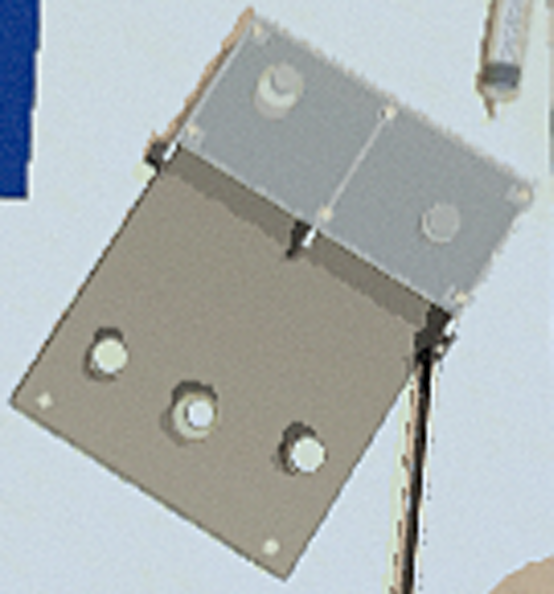

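Run:
```python
from h import *
from scipy.optimize import least_squares
a=load('top')
P=lambda x,y,z: px(a,270+(x+.5)/4.1-.5,145+(y+.5)/4.1-.5,z)
obs=[((10,402),(-.155,.092),.011),((286,580),(-.155,-.092),.011),((250,8),(.1,.092),.062),((537,184),(.1,-.092),.062),((390,112),(.094,0),.062),((325,213),(.018,0),.062)]
W=np.array([P(*o[0],o[2])[:2] for o in obs]);L=np.array([o[1] for o in obs])
def T(p,l): c,s=np.cos(p[2]),np.sin(p[2]); return l@np.array([[c,s],[-s,c]])+p[:2]
m=[0,1,2,3]
r=least_squares(lambda p:(T(p,L[m])-W[m]).ravel(),[.55,-.3,-.5])
print('pose',r.x);print((T(r.x,L)-W)*1e3)
p=r.x
c,s=np.cos(p[2]),np.sin(p[2])
inv=lambda w:(np.array(w)-p[:2])@np.array([[c,-s],[s,c]])
for n,x,y,z in [('vl',108,355,.046),('dr',200,412,.058),('vr',305,455,.046),('dhome',284,80,.058),('vhome',441,222,.046),('hinge',430,345,.048)]:
    w=P(x,y,z)[:2];print(n,w.round(4),(inv(w)*1e3).round(1))
# gate tip from top: full 800 image (524,446) scale .7
w=px(a,524*.7,446*.7,.048)[:2];l=inv(w)-[-.006,-.092];print('gate',w,l,np.hypot(*l),np.arctan2(-l[0],l[1]))
np.save('pose.npy',p)
w=px(a,350*.7,293*.7,.065);print('jar',w,inv(w[:2]))
```

```text
pose [ 0.60482314 -0.2522868  -0.54024207]
[[-0.92422578  2.3274511 ]
 [-0.24986009 -0.18862287]
 [-0.17497839 -0.84509595]
 [ 1.34906427 -1.29373228]
 [ 4.89186251  0.6661421 ]
 [-2.66579127  3.64139082]]
vl [ 0.5438 -0.1485] [-105.7   57.6]
dr [ 0.5126 -0.1977] [-107.1   -0.6]
vr [ 0.4917 -0.2563] [-94.9 -61.7]
dhome [ 0.6984 -0.2435] [75.7 55.7]
vhome [ 0.6225 -0.3323] [ 56.4 -59.5]
hinge [ 0.5534 -0.3248] [ -6.8 -88.6]
gate [ 0.36979691 -0.3048723 ] [-0.16850777 -0.07398073] 0.18403265487663514 1.9844940330847347
jar [ 0.59732689 -0.03294065  0.065     ] [-0.11924796  0.18425214]
```

```bash
cat >> h.py <<'E'
from scipy.spatial.transform import Rotation as Ro
RP=np.load('pose.npy')
def G(x,y,z,psi,flip=0):
    """rack mm, world z mm, push heading psi (deg, rack frame) -> position, quat"""
    c,s=np.cos(RP[2]),np.sin(RP[2]); x,y=x/1e3,y/1e3
    a=RP[2]+np.radians(psi)+np.pi*flip; ca,sa=np.cos(a),np.sin(a)
    R=np.array([[-ca,-sa,0],[-sa,ca,0],[0,0,-1]]).T
    q=Ro.from_matrix(R).as_quat()
    return [RP[0]+c*x-s*y,RP[1]+s*x+c*y,z/1e3],[q[3],q[0],q[1],q[2]]
F=0
def L(x,y,z,psi,v=.15):
    p,q=G(x,y,z,psi,F); manip.move_l(p,v,q)
def J(x,y,z,psi):
    p,q=G(x,y,z,psi,F); manip.move_to(p,q)
def st(m=''):
    s=manip.state(); print(m,'t%.1f'%s['time'],'F',np.round(s['ft_force'],1),'gap%.3f'%s['finger_gap'],np.round(s['ee_pos'],4))
E
python3 - <<'E'
from h import *
def gate(q,off=12,r=110):
    a=np.radians(q);return -6-r*np.sin(a)-off*np.cos(a),-92+r*np.cos(a)-off*np.sin(a)
for f in (0,1):
  for a in [(-107,0,24,90),(-107,0,24,-90),(-40,45,24,0),(-95,-62,24,-30),(-40,-45,24,-20),(-3,-62,24,0),(-106,58,24,0),(*gate(114,30),33,114),(*gate(60),33,60),(*gate(0),33,0)]:
    p,q=G(*a,f);j=manip.inverse_kinematics(p,q);print(f,a,None if j is None else np.round(j,2))
E
```

```text
0 (-107, 0, 24, 90) None
0 (-107, 0, 24, -90) [-0.43  0.02  1.68 -0.    1.45  0.11]
0 (-40, 45, 24, 0) [-0.37  0.21  1.47 -0.    1.46 -1.4 ]
0 (-95, -62, 24, -30) [-0.54  0.03  1.66 -0.    1.45 -1.05]
0 (-40, -45, 24, -20) [-0.51  0.18  1.51 -0.    1.46 -1.2 ]
0 (-3, -62, 24, 0) [-0.54  0.27  1.4  -0.    1.47 -1.57]
0 (-106, 58, 24, 0) [-0.33  0.05  1.64 -0.    1.45 -1.36]
0 (np.float64(-94.28790104841208), np.float64(-164.14739446761604), 33, 114) [-0.73  0.03  1.64 -0.    1.47  2.54]
0 (np.float64(-107.26279441628824), np.float64(-47.39230484541325), 33, 60) [-0.52 -0.01  1.68 -0.    1.46 -2.59]
0 (np.float64(-18.0), np.float64(18.0), 33, 0) [-0.42  0.25  1.41 -0.    1.49 -1.45]
1 (-107, 0, 24, 90) [-0.43  0.02  1.68 -0.    1.45  0.11]
1 (-107, 0, 24, -90) None
1 (-40, 45, 24, 0) [-0.37  0.21  1.47 -0.    1.46  1.74]
1 (-95, -62, 24, -30) [-0.54  0.03  1.66 -0.    1.45  2.09]
1 (-40, -45, 24, -20) [-0.51  0.18  1.51 -0.    1.46  1.95]
1 (-3, -62, 24, 0) [-0.54  0.27  1.4  -0.    1.47  1.57]
1 (-106, 58, 24, 0) [-0.33  0.05  1.64 -0.    1.45  1.78]
1 (np.float64(-94.28790104841208), np.float64(-164.14739446761604), 33, 114) [-0.73  0.03  1.64 -0.    1.47 -0.6 ]
1 (np.float64(-107.26279441628824), np.float64(-47.39230484541325), 33, 60) [-0.52 -0.01  1.68 -0.    1.46  0.55]
1 (np.float64(-18.0), np.float64(18.0), 33, 0) [-0.42  0.25  1.41 -0.    1.49  1.69]
```

```bash
sed -i 's/^F=0/F=1/' h.py
python3 - <<'E'
from h import *
J(-107,-0.6,110,90); st('hover')
L(-107,-0.6,24,90,.15); st('down')
manip.close(); st('grip')
L(-70,22,24,45,.1)
L(-22,45,24,0,.1); st('at mouth')
snap('top','t2'); a=load('top'); cv2.imwrite('pics/t2.png',cv2.resize(a['frame'][145:290,270:405],None,fx=4.1,fy=4.1,interpolation=cv2.INTER_CUBIC))
E
```

```text
hover t1.8 F [ 0.9  0.1 -0.2] gap0.088 [ 0.5127 -0.1988  0.1105]
down t2.5 F [ 0.7 -0.3 -0.5] gap0.088 [ 0.5132 -0.1982  0.0249]
grip t3.5 F [ 1.2 -1.  -0.1] gap0.025 [ 0.5128 -0.1978  0.024 ]
at mouth t5.3 F [ 0.8 -0.5  1.3] gap0.025 [ 0.6089 -0.2024  0.024 ]
```

View pics/t2.png

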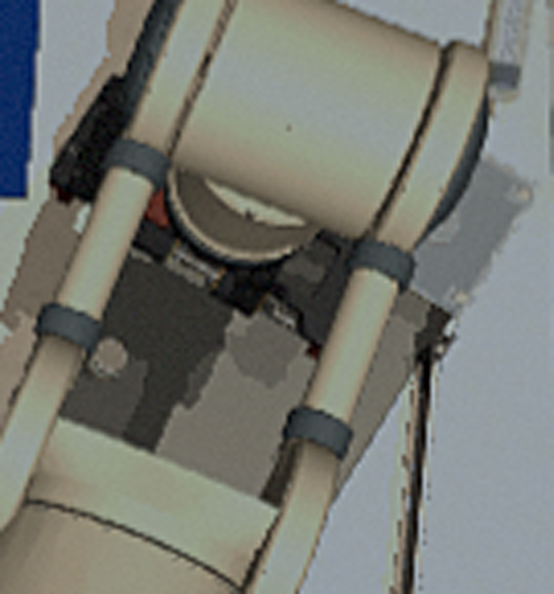

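The arm hides the mouth, but the gap of 25 mm says the dropper is held. Release, retreat, close and push it in.

```bash
cat >> h.py <<'E'
def push(x,y,psi,xe,ye):
    """release held item at x,y, retreat straight back, close, push until TCP at xe,ye"""
    manip.gripper_open(); h=np.radians(psi); d=38
    L(x-d*np.cos(h),y-d*np.sin(h),24,psi,.12)
    manip.close()
    L(x-12*np.cos(h),y-12*np.sin(h),24,psi,.06)
    L(xe,ye,24,0,.06); st('pushed')
    L(xe-25,ye,24,0,.12); L(xe-25,ye,100,0,.2)
def view(fn):
    a=snap('top'); cv2.imwrite(f'pics/{fn}.png',cv2.resize(a['frame'][145:290,270:405],None,fx=4.1,fy=4.1,interpolation=cv2.INTER_CUBIC))
E
python3 - <<'E'
from h import *
push(-22,45,0,-3,45)
J(-95,-190,150,0)
manip.gripper_open(); st()
view('t3')
E
```

```text
pushed t9.5 F [-0.6 -0.5  0.2] gap0.001 [ 0.6253 -0.2121  0.0238]
 t12.8 F [-0.   1.  -0.1] gap0.088 [ 0.4256 -0.3663  0.15  ]
```

View pics/t3.png

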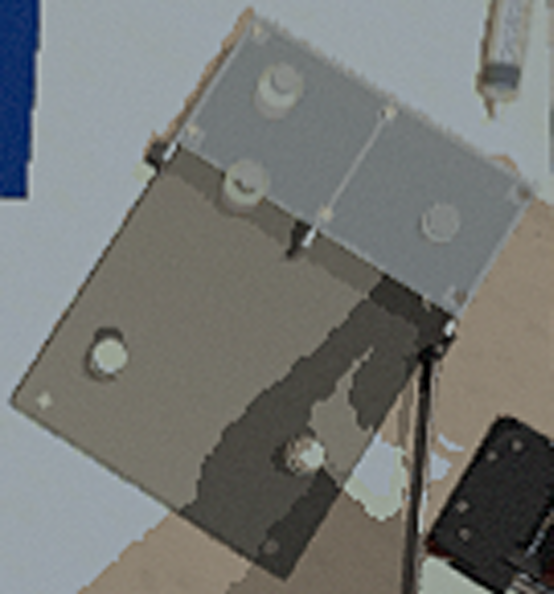

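Dropper stands inside the left bay (cap at ~(247,180)), same kind as the home one. Now the right vial.

Run:
```python
from h import *
a=load('top');p=px(a,270+247.5/4.1-.5,145+180.5/4.1-.5,.058)[:2]-RP[:2];c,s=np.cos(RP[2]),np.sin(RP[2]);print('dr rack',c*p[0]+s*p[1],-s*p[0]+c*p[1])
J(-95,-61.7,110,-30)
L(-95,-61.7,24,-30,.15); st('down')
manip.close(); st('grip')
L(-38,-45,24,-20,.1)
push(-38,-45,-20,-3,-62)
manip.gripper_open()
J(-106,58,110,0)
L(-106,57.6,24,0,.15)
manip.close(); st('grip2')
L(-26,-26,24,0,.1)
push(-26,-26,0,-3,-26)
J(-120,-200,150,60); st()
view('t4')
```

```text
dr rack 0.016140530443830445 0.04377761008537724
down t14.3 F [-0.8 -0.5  0. ] gap0.088 [ 0.492 -0.257  0.025]
grip t15.3 F [ 1.2  0.2 -0.4] gap0.021 [ 0.4916 -0.2563  0.024 ]
pushed t20.6 F [ 1.1  0.6 -0. ] gap0.000 [ 0.5702 -0.3036  0.024 ]
grip2 t25.3 F [-0.1 -0.4 -0.2] gap0.020 [ 0.5435 -0.1484  0.024 ]
pushed t30.8 F [ 0.3  0.8 -0. ] gap0.000 [ 0.5887 -0.2729  0.0238]
 t33.0 F [-0.1  0.6  0.1] gap0.001 [ 0.3991 -0.3616  0.1488]
```

View pics/t4.png

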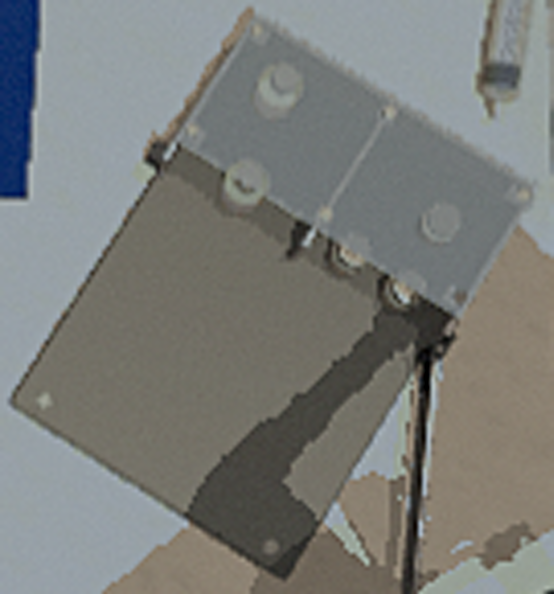

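Run:
```python
from h import *
a=load('top');c,s=np.cos(RP[2]),np.sin(RP[2])
for x,y,z in [(350,255,.046),(402,292,.046),(390,112,.062),(325,213,.062),(192,131,.062),(460,298,.062),(305,233,.058),(168,153,.058),(450,328,.058)]:
    p=px(a,270+(x+.5)/4.1-.5,145+(y+.5)/4.1-.5,z)[:2]-RP[:2];print((1e3*np.array([c*p[0]+s*p[1],-s*p[0]+c*p[1]])).round(1))
f=cv2.convertScaleAbs(a['frame'][182:240,310:390],alpha=1.3)
cv2.imwrite('pics/t5.png',cv2.resize(f,None,fx=10,fy=10,interpolation=cv2.INTER_CUBIC))
```

```text
[ 13.4 -26.3]
[ 10.9 -61.1]
[90.1 -3.1]
[22.2 -1.8]
[22.5 83.6]
[ 20.9 -87.6]
[7.7 1.6]
[ 5.8 88.5]
[  4.7 -91.8]
```

View pics/t5.png

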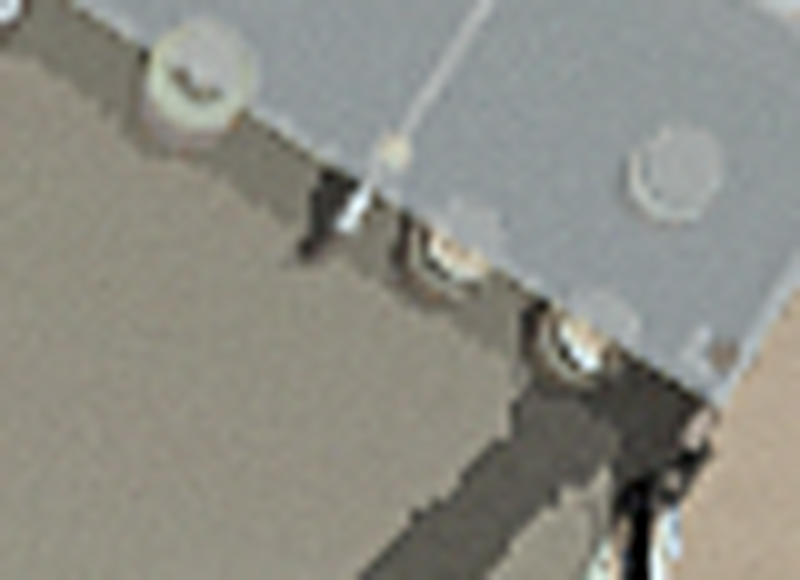

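All three stand upright within the mouth, but only ~14–17 mm in; I'll nudge each ~5 mm deeper, then swing the gate.

Run:
```python
from h import *
J(-30,-62,90,0)
for i,y in enumerate((-62,-26,45)):
    if i: L(-30,y,24 if i==1 else 24,0,.15)
    else: L(-30,y,24,0,.2)
    L(-6,y,24,0,.12); L(2,y,24,0,.05); st(y)
    L(-30,y,24,0,.15)
L(-30,45,100,0,.25)
J(-95,-190,110,114); st()
view('t6')
```

```text
-62 t35.3 F [ 0.2  1.  -0.7] gap0.001 [ 0.5747 -0.3065  0.024 ]
-26 t36.8 F [0.5 0.3 0. ] gap0.000 [ 0.5931 -0.2757  0.024 ]
45 t38.4 F [-0.6  0.4 -0.1] gap0.000 [ 0.6296 -0.2148  0.024 ]
 t41.3 F [-0.5 -0.6  0.5] gap0.000 [ 0.4257 -0.3661  0.1095]
```

View pics/t6.png

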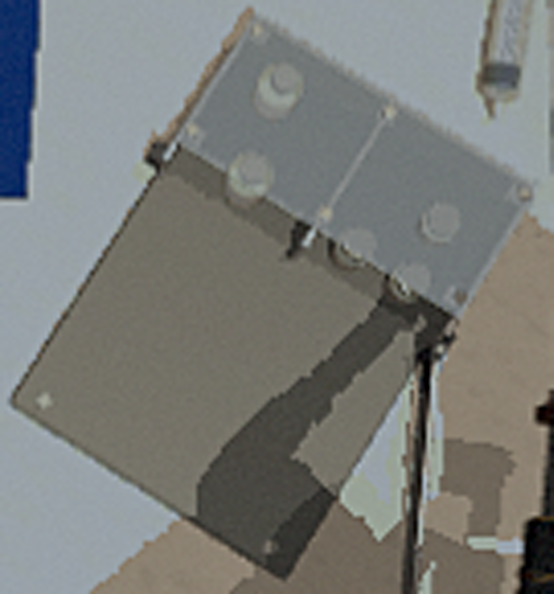

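Items sit deeper and upright (caps ~(250,172), (355,248), (408,280)). Now the gate.

Run:
```python
from h import *
def gate(q,off=10,r=110):
    a=np.radians(q);return -6-r*np.sin(a)-off*np.cos(a),-92+r*np.cos(a)-off*np.sin(a)
def GL(q,z,v,off=10): L(*gate(q,off),z,q,v)
J(*gate(116,35),90,116)
GL(116,30,.2,35); st('down')
for q in (100,80,60,40,20,8): GL(q,30,.1)
st('8')
for q in (5,3,2,1,0,-1,-2):
    GL(q,30,.04); st(q)
    if np.hypot(*manip.state()['ft_force'][:2])>6: break
GL(5,30,.1,30); L(-45,10,110,0,.25)
J(-95,-190,110,114); st()
view('t7')
```

```text
down t42.0 F [0.3 0.1 1.2] gap0.000 [ 0.4395 -0.3538  0.0305]
8 t45.2 F [-0.5  0.7  0. ] gap0.000 [ 0.5854 -0.2231  0.0299]
5 t45.5 F [ 1.1  0.  -1. ] gap0.000 [ 0.5909 -0.2248  0.03  ]
3 t45.8 F [0.2 0.1 0.7] gap0.000 [ 0.5949 -0.2262  0.03  ]
2 t46.0 F [-0.3  0.6 -0.3] gap0.000 [ 0.5968 -0.227   0.03  ]
1 t46.3 F [ 0.  -0.5 -0.3] gap0.000 [ 0.5987 -0.2279  0.03  ]
0 t46.5 F [-3.   2.2  2.7] gap0.001 [ 0.5999 -0.2284  0.0299]
-1 t46.8 F [-9.5  6.2  5.7] gap0.000 [ 0.6002 -0.2282  0.0299]
 t49.7 F [-0.3 -1.2  0.9] gap0.001 [ 0.4257 -0.3661  0.1095]
```

View pics/t7.png

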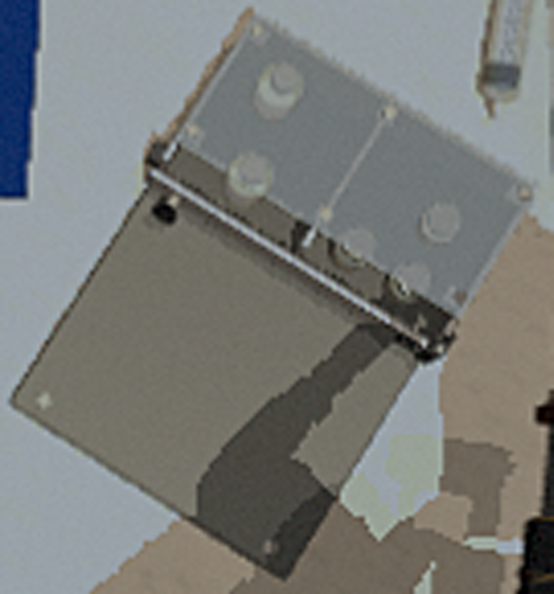

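The gate bar lies straight across both mouths against its stop: it runs from (150,172) to (430,350), and the contact force rose as it hit the stop. All five items stand inside, and the arm is clear.

```bash
python3 -c "
from bench import manip, optics
print(manip.job_done())"
```

```text
the job is handed in; nothing more can be done
None
```

I handed the job in at about 50 s of the 64 s allowed, with both dropper bottles in the left bay, all three vials in the right bay and the gate shut against its stop. The last picture shows all five upright and inside, but the hand-in returned no verdict.

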